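# Release an air purifier's filter slide with a pin tool

## Robot

A 7-joint arm with a two-finger parallel gripper is mounted at the origin on the work surface. World frame = base frame: x ahead of the robot, y to its left, z up, the work surface at z = 0. Lengths are in m, angles in rad, forces in N, time in s.
With the tool pointing down it reaches from about 0.4 to 0.85 m from the base axis. Payload 10.4 kg.
Tool frame: the origin (TCP) lies between the finger pads; the fingertips stand 22 mm ahead of it and the grasp point (between the pads) lies 3 mm ahead of it; z points along the fingers, y is the line along which they close (so a half turn about z gives the same grasp; the last joint's range is limited). The gripper opens to 85 mm and grips with 20 to 120 N. Pads are 22 mm wide; open, the fingers measure 114 mm over their backs; the gripper's body (76 mm by 85 mm) begins 54 mm behind the grasp point. The pads swing forward as they close: fully open they stand 13 mm farther back than shut.
Start: joints at [-1.222, 0.332, -0.065, 1.46, 0.022, 1.35, -0.088], TCP at [0.227, 0.582, 0.253] pointing down, gripper open.
Joint ranges: [-2.6, 2.6], [-0.5, 2.12], [-1.47, 1.34], [0.16, 2.42], [-1.27, 4.41], [0.06, 2.06], [-2.6, 2.6]. Speed limits (rad/s): [2.22, 2.22, 2.79, 2.79, 3.14, 3.14, 3.14].

## Interface

Orientations are given as a unit quaternion [x, y, z, w].
In Python, from workcell import manip, camera, ticket, boxes_of, outline_of gives the robot as it stands.
- The arm moves only by the tool carry_out, never from a script. Its argument "deltas" is a list of rows, each a list of 5 numbers: the shift along the tool's x, y, z as a fraction of full scale, then the turn about the tool's z as a fraction of full scale, then the opening, from -1 (shut) to 1 (fully open), so that 0 is half open. In form: [[tx, ty, tz, spin, gripper], ...]. A call has 1 to 20 rows; each row is the pose to reach, as a shift and turn from the pose commanded when the call began, along the tool's axes at that moment; what a row does not reach only later rows make up. Full scale, the value 1, is 150 mm for a shift and 30 degrees for a turn. A row lasts 1/8 s, in which the tool goes at most 62.5 mm and 10.7 degrees, less where a joint would pass 70% of its speed; a pose out of reach is approached as far as the arm can. A call with a number of a shift or a turn outside -1 to 1 is refused whole. A call with a gripper value outside its range is refused whole. The fingers move at their own pace and stop on an object; "force" is the grip in N (left out, the last holds). Time passes only in rows, so rows that repeat a pose let the fingers close. It gives the time, the measured TCP pose, the force, the opening and the grip force at its end, in the units of the state.
- manip.get_obs(): the state, without advancing time (a new reading comes with each control period).
- camera(name): name is "side" or "top" or "wrist"; returns a dict with "img" (420x560x3 uint8, red, green, blue), "depth" (420x560 float32, m along the optical axis (not along the pixel's ray), 0 where there is no reading), "vertical_fov" (degrees; the focal length in pixels is half the picture's height over the tangent of half this angle, whatever the lens; pixels are square), "cx", "cy" (the principal point, pixels), "R" (3x3) and "t" (3): a world point X has camera coordinates R X + t. Camera axes: x right, y down, z forward; pixel columns grow to the right and rows downward; lengths in m; the calibration is good to about 2 mm. A picture is of the moment at which its call begins.
- ticket.hand_in(): hands the job in; it is judged then, once.
Trained networks look in a picture, given as the dict that the camera call returned (one of the last four; its "shot" number tells which), for a name from the list of things; names that differ only in an ending like _2 or _b are one class to them, and where a whole thing is asked for, a point or a joint stands for the part that bears it (a point fixed in the world has none). Each returns a list of dicts, best first, with "conf" (0 to 1); they miss things now and then, are a little off and sometimes report something else, mostly with a low value. They report only what shows in the picture. A call takes as long as a camera call. They do not tell look-alikes from the thing itself.
- boxes_of(query, picture): "position" ([x, y, z] in m, in world coordinates, good to about 4 mm: the middle of the surface that is visible of it).
- outline_of(query, picture): "region" (420x560 bool, what is visible of it).
The state is a dict: "clock": time; "joint_pos": joint angles; "joint_velocities": joint speeds; "tau": joint torques, N m; "position": TCP position; "ee_rot": TCP orientation; "ft_force": force on the tool from outside, world axes, zero at the start; "torque": the same for the moment, N m; "grip_width": opening from 0.0 (shut) to 1.0 (fully open); "grasp_force": force on a finger pad.
Only numpy, scipy, OpenCV 4.12 (cv2) and the standard library are available. Lean on these libraries where they do the work, as an engineer would, in place of code of your own. Each camera call takes 0.05 s, during which the arm holds its last target. There are 200 camera calls.

## Task

Take the orange pin tool out of its stand, use its pin to press and hold down the red release button deep in the hole of the air purifier's blue filter slide, and with the button held push the slide out of the front until it stays out by itself with the button sprung back up. Then put the pin tool back upright in its stand, fully home, and let go. Press and push gently (never more than 15 N), touch the purifier and its slide only with the tool, and leave everything else where it stands.

Things in the scene. Friction and masses are not known exactly. Their poses are not given: they have to be found in the camera images.
- purifier: White tabletop air purifier, 240 x 200 mm, fixed; origin at the centre of its underside. x points to its closed rear, y across, z up. White side decks 80 mm high; between them an open channel, 116 mm wide, holds the blue filter slide (104 mm wide). The slide comes out of the front along -x. A grey slotted hood, 82 mm high, covers the rear from x = 60 to 120 mm.
- release_hole (a point): Point over the release hole (slide home), level with the decks, 80 mm above the purifier's origin, same axes. It does not move with the slide; the hole does. Hole 14 mm across, 3 mm bevel; its rim is 2 to 21 mm below this point and the flat red button (13 mm, fills the hole) 10 mm below the rim, so 12 to 31 mm below this point: that height varies and is not measured; feel for it.
- slide (a joint): Filter slide, m: 0 = home, latched; grows as it moves out of the front (purifier's -x); stop at 0.046. Locked unless the button is down. Spring and friction resist with 2 N at first, 4 N at the end. If the button is let up on the way, it rises into the next notch and locks the slide until pressed again; beyond 0.041 it rises and the slide then rests at about 0.041, caught outside.
- button (a joint): Red release button in the slide, m of travel: 0 = up, 0.0075 = fully down. Its spring pushes up with 2.5 N at 0 and 7 N when fully down; the latch is clear from about 0.005 (5.5 N). It must be held down all the way out.
- tool_handle (a point): Centre of the orange handle of the loose pin tool (about 60 g): square bar 16 x 16 mm, 64 mm tall, z up along it, x and y across its flats. Below it a steel collar 24 mm across, 4 mm thick, then a steel pin 7 mm across, 40 mm long, pointing down. The centre is 76 mm above the tip. Tool home: collar rests on the stand, centre 36 mm above stand_hole.
- tool_tip (a point): Tip of the pin (centre of its flat end), 76 mm below tool_handle along the tool's -z.
- stand_hole (a point): Centre of the mouth of the round hole in the top of the grey tool stand (block 70 x 70 mm, 60 mm tall, fixed). Hole 13 mm across with a 3 mm bevel, 45 mm deep. The stand is on the left or the right of the purifier, the mug on the other side.
- mug_mid (a point): Blue mug, 76 mm across, 90 mm tall; centre, half-way up. Leave alone.
- canister_mid (a point): White round canister with a yellow label, 90 mm across, 170 mm tall; centre. Leave alone.
- cleaner_mid (a point): Clear bottle with a red cap, 64 mm across, 190 mm tall; centre. Leave alone.
- red_jar_mid (a point): Red jar with a black cap, 80 mm across, 110 mm tall; centre. Leave alone.
- spare_mid (a point): Spare filter lying flat, blue frame, 150 x 100 x 20 mm; centre. Leave alone.
- cups_mid (a point): Stack of white cups, 80 mm across, 130 mm tall; centre. Leave alone.
There are look-alikes about, which are no part of the job. What is meant by the part that bears tool_handle is not white, and is the larger of those in its own colour. Of the things shaped like the part that bears stand_hole, the grey one is meant.

How it is judged:
On the way, in this order (a step that is already met when the one before it is completed fails the run):
1. the pin tool is lifted clear of its stand (z of tool_tip in the frame of stand_hole above 0.005 m), for 0.1 s.
2. the pin holds the button down while the slide is on its way out (contact force between pin_tool and button above 1 N and value of joint button above 0.004 m and value of joint slide above 0.012 m), for 0.1 s.
3. the slide stays out with the button sprung up and the tool off it (value of joint slide above 0.038 m and value of joint button below 0.002 m and contact force between pin_tool and slide below 0.1 N), for 0.2 s.
At the end, for the whole second after the job is handed in: The filter slide is at least 38 mm out and stays there with the button up (within 2 mm), and the pin tool stands upright (within 0.1 rad) in its stand, collar down on the stand within 3 mm, handle within 8 mm of the hole's axis (value of joint slide above 0.038 m and value of joint button below 0.002 m and horizontal distance between tool_handle and stand_hole below 0.008 m and z of tool_handle in the frame of stand_hole between 0.033 and 0.039 m and angle between tool_handle's own z axis and vertical below 0.1 rad); the robot touches nothing.
It fails at once if the tool presses or pushes the button or the slide with more than 15 N (contact force between pin_tool and button above 15 N or contact force between pin_tool and slide above 15 N).
It fails at once if the robot itself touches the purifier, its slide or button (contact force between any of the arm, the fingers and purifier above 1 N or contact force between any of the arm, the fingers and slide above 1 N).
It fails at once if something else on the counter is moved more than 25 mm (distance of any of mug_mid, canister_mid, cleaner_mid, red_jar_mid, spare_mid, cups_mid from where it was at the start of the episode above 0.025 m).
It also fails if it takes over 72 s, if anything falls off the work surface, if the arm or the gripper's body presses on something with over 40 N, if the wrist force passes 120 N, or if a joint passes its speed limit or range.

## Working session

There is one attempt and no reset: what is moved stays moved. The work goes in short steps, Python scripts to look and compute and a tool call to move; the robot and the scene stay as the last step left them, time stands still between calls to the robot, and variables do not carry over. Pictures are saved under pics/ and viewed, at most 10 in all, crops included, and the job is handed in when it is done.

Besides the shell and the picture viewer there is one more tool, called after "Emit:" in YAML: its name, and indented under it one key for each argument. carry_out: Moves the arm, as the interface text tells. Its arguments: {"type":"object","properties":{"deltas":{"type":"array","items":{"type":"array","items":{"type":"number"}}},"force":{"type":"number"}},"required":["deltas"]}

```bash
mkdir -p pics; cat > h.py <<'E'
import numpy as np, cv2
from workcell import manip, camera, ticket, boxes_of, outline_of
def cloud(p):
    d=p["depth"];h,w=d.shape;f=h/2/np.tan(np.radians(p["vertical_fov"])/2)
    v,u=np.mgrid[:h,:w]
    c=np.stack([(u-p["cx"])/f*d,(v-p["cy"])/f*d,d],-1)
    return (c-p["t"])@p["R"]
def save(p,n): cv2.imwrite("pics/"+n,p["img"][:,:,::-1])
E
python3 - <<'E'
from h import *
a=camera("top");b=camera("side")
cv2.imwrite("pics/a.png",np.vstack([a["img"],b["img"]])[:,:,::-1][::1] if 0 else cv2.resize(np.hstack([a["img"],b["img"]]),(800,300))[:,:,::-1])
save(a,"top.png");save(b,"side.png")
for q in ["tool_handle","stand_hole","purifier","release_hole","button","slide","mug_mid","tool_tip"]:
  for n,p in (("top",a),("side",b)):
    print(q,n,[(np.round(x["position"],3).tolist(),round(x["conf"],2)) for x in boxes_of(q,p)[:4]])
o=manip.get_obs();print(o)
E
```

```text
tool_handle top [([0.458, 0.293, 0.112], 0.65), ([0.518, 0.053, 0.073], 0.63), ([0.54, 0.295, 0.064], 0.5), ([0.453, 0.378, 0.078], 0.47)]
tool_handle side [([0.456, 0.309, 0.095], 0.84), ([0.542, 0.305, 0.054], 0.68), ([0.579, 0.419, 0.082], 0.68), ([0.456, 0.392, 0.072], 0.65)]
stand_hole top [([0.457, 0.293, 0.06], 0.83), ([0.334, 0.202, 0.064], 0.74), ([0.461, 0.297, 0.113], 0.38)]
stand_hole side [([0.334, 0.237, 0.058], 0.84), ([0.446, 0.331, 0.061], 0.79)]
purifier top [([0.584, 0.039, 0.083], 0.78), ([0.474, -0.286, 0.016], 0.5)]
purifier side [([0.561, 0.136, 0.077], 0.74)]
release_hole top [([0.581, 0.037, 0.084], 0.55)]
release_hole side [([0.562, 0.134, 0.069], 0.85)]
button top []
button side []
slide top [([0.518, 0.055, 0.071], 0.7)]
slide side [([0.509, 0.051, 0.067], 0.74)]
mug_mid top [([0.476, -0.283, 0.019], 0.79)]
mug_mid side [([0.469, -0.252, 0.06], 0.61)]
tool_tip top [([0.447, 0.382, 0.081], 0.41)]
tool_tip side [([0.453, 0.394, 0.071], 0.84), ([0.458, 0.311, 0.098], 0.73)]
{'clock': 0.9, 'joint_pos': array([-1.22160176,  0.33222279, -0.06469645,  1.46010002,  0.02159262,
        1.34990015, -0.08848864]), 'joint_velocities': array([-0.00068367, -0.0021828 ,  0.00073833,  0.00275582, -0.00111639,
       -0.00106241, -0.00037891]), 'tau': array([-2.61105452e-04, -6.25232935e+01,  4.86433483e-02, -3.91823459e+01,
        1.64896413e-02,  1.87296202e-03, -2.10115053e-05]), 'position': array([0.22704504, 0.58232202, 0.25332326]), 'ee_rot': array([ 1.84823696e-01,  9.82771693e-01,  3.31640430e-05, -6.35180504e-06]), 'ft_force': array([-0.09407377, -0.26609657, -0.33790859]), 'torque': array([0.03092957, 0.03520095, 0.01579887]), 'grasp_force': 0.0, 'grip_width': 1.0015137704266246}
```

View pics/top.png

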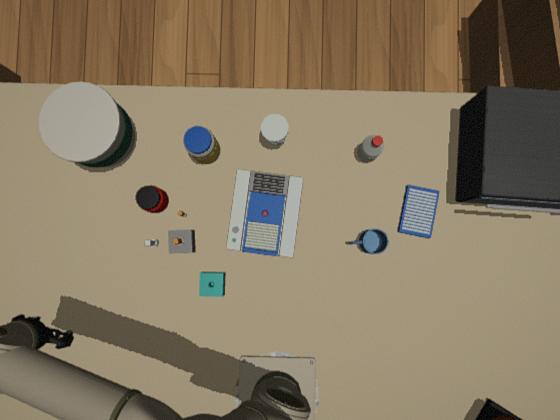

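View pics/side.png

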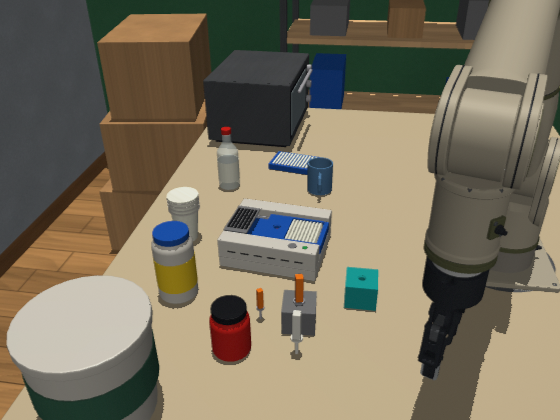

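```bash
cat > m.py <<'E'
from h import *
def rect(P,m):
    pts=P[m][:,:2].astype(np.float32)*1000
    r=cv2.minAreaRect(pts); return np.round(r[0],1),np.round(r[1],1),round(r[2],1),len(pts),np.round(np.median(P[m][:,2]),4)
E
python3 - <<'E'
from m import *
a=camera("top");P=cloud(a);I=a["img"].astype(int)
def box(x0,x1,y0,y1,z0,z1): return (P[...,0]>x0)&(P[...,0]<x1)&(P[...,1]>y0)&(P[...,1]<y1)&(P[...,2]>z0)&(P[...,2]<z1)
print("pur",rect(P,box(.42,.75,-.12,.18,.055,.11)))
print("decks",rect(P,box(.42,.75,-.12,.18,.076,.081)), rect(P,box(.42,.75,-.12,.18,.0812,.09)))
print("stand",rect(P,box(.40,.51,.24,.35,.05,.068)))
print("handle",rect(P,box(.42,.50,.25,.34,.09,.15)))
blue=(I[...,2]>I[...,0]+50)&box(.42,.75,-.12,.18,.03,.1)
print("slide",rect(P,blue))
red=(I[...,0]>I[...,1]+60)&(I[...,0]>I[...,2]+60)&box(.42,.75,-.12,.18,.0,.1)
print("red",red.sum(),P[red].mean(0))
E
```

```text
pur (array([546.5,  48.6]), array([200.7, 242.4]), 83.7, 5125, np.float64(0.0764))
decks (array([547.1,  48.6]), array([199.7, 240.6]), 83.8, 1674, np.float64(0.0786)) (array([547.7,  48.4]), array([199.1, 238.3]), 84.0, 928, np.float64(0.0829))
stand (array([458.2, 299.8]), array([69. , 72.4]), 2.1, 500, np.float64(0.0593))
handle (array([458.3, 299.7]), array([15.1, 16.2]), 16.0, 44, np.float64(0.1249))
slide (array([516.5,  51.2]), array([102.9, 181.9]), 83.8, 1221, np.float64(0.0701))
red 14 [0.54717003 0.04873099 0.06053481]
```

```bash
cat > plan.py <<'E'
from h import *
from scipy.spatial.transform import Rotation as Ro
def plan(x,y,z,yaw=None):
    "world TCP target, yaw = angle(deg) of tool y axis mod 180 -> row fractions"
    o=manip.get_obs();R=Ro.from_quat(o["ee_rot"]);M=R.as_matrix()
    d=M.T@(np.array([x,y,z])-o["position"])/.15
    a=np.degrees(np.arctan2(M[1,1],M[0,1])); s=0 if yaw is None else -((yaw-a+90)%180-90)/30
    print("t",round(o["clock"],2),"pos",np.round(o["position"],4),"yawY",round(a,2),"tilt",np.round(M[:,2],4),"F",np.round(o["ft_force"],2),"row",np.round(d,4),"spin",round(s,3),"w",round(o["grip_width"],3),"gf",round(o["grasp_force"],1))
if __name__=="__main__":
    import sys; plan(*map(float,sys.argv[1:]))
E
```

Emit:
carry_out:
  deltas:
    - [-0.35,-0.2,0,0.35,0.2]
    - [-0.71,-0.4,0,0.7,0.2]
    - [-0.71,-0.4,0,1,0.2]

```text
clock: 1.32
position: [0.3092, 0.4837, 0.2539]
ee_rot: [0.439, 0.898, 0.0, 0.001]
ft_force: [-0.5, 1.2, -0.8]
grip_width: 0.599
grasp_force: 0.0
```

```bash
python3 plan.py .458 .3 .25 0
```

```text
t 1.32 pos [0.3092 0.4837 0.2539] yawY 37.91 tilt [ 2.e-03 -5.e-04 -1.e+00] F [-0.52  1.18 -0.77] row [-1.5756  0.0305  0.0287] spin 1.264 w 0.599 gf 0.0
```

Emit:
carry_out:
  deltas:
    - [-0.4,0.01,0,0.2,0.2]
    - [-0.8,0.02,0,0.4,0.2]
    - [-1,0.02,0,0.6,0.2]
    - [-1,0.02,0,0.7,0.2]

```text
clock: 1.82
position: [0.4028, 0.3699, 0.2537]
ee_rot: [0.593, 0.805, 0.0, 0.0]
ft_force: [-0.4, 0.0, 0.6]
grip_width: 0.599
grasp_force: 0.0
```

```bash
python3 plan.py .458 .3 .25 10
```

```text
t 1.82 pos [0.4028 0.3699 0.2537] yawY 17.27 tilt [ 9.e-04 -0.e+00 -1.e+00] F [-0.42  0.01  0.62] row [-0.5544  0.2131  0.0247] spin 0.242 w 0.599 gf 0.0
```

Emit:
carry_out:
  deltas:
    - [-0.3,0.1,0,0.1,0.2]
    - [-0.55,0.21,0,0.1,0.2]
    - [-0.55,0.21,0,0.1,0.2]
    - [-0.55,0.21,0,0.1,0.2]

```text
clock: 2.33
position: [0.4553, 0.3041, 0.2533]
ee_rot: [0.611, 0.792, 0.0, -0.0]
ft_force: [-0.0, 0.3, 0.2]
grip_width: 0.598
grasp_force: 0.0
```

```bash
python3 - <<'E'
from m import *
from plan import plan
w=camera("wrist");save(w,"w1.png");P=cloud(w)
def box(x0,x1,y0,y1,z0,z1): return (P[...,0]>x0)&(P[...,0]<x1)&(P[...,1]>y0)&(P[...,1]<y1)&(P[...,2]>z0)&(P[...,2]<z1)
print("handletop",rect(P,box(.43,.49,.27,.33,.120,.135)))
print("handle",rect(P,box(.43,.49,.27,.33,.10,.135)))
print("stand",rect(P,box(.40,.51,.24,.35,.055,.063)))
plan(.458,.3,.25,10)
E
```

```text
handletop (array([457.3, 301.3]), array([15.6, 15.9]), 14.4, 546, np.float64(0.1283))
handle (array([457.2, 301.3]), array([15.9, 16. ]), 14.4, 684, np.float64(0.128))
stand (array([456.9, 300.9]), array([70.2, 70.3]), 4.2, 5263, np.float64(0.0606))
t 2.38 pos [0.455  0.3045 0.2533] yawY 14.78 tilt [-4.e-04  4.e-04 -1.e+00] F [-0.11 -0.88 -0.14] row [-0.0342  0.0119  0.0217] spin 0.159 w 0.602 gf 0.0
```

View pics/w1.png

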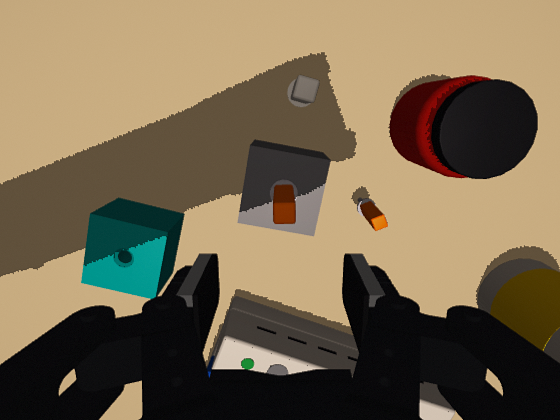

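```bash
python3 plan.py .4572 .3012 .103 14.4
```

```text
t 2.38 pos [0.455  0.3045 0.2533] yawY 14.78 tilt [-4.e-04  4.e-04 -1.e+00] F [-0.11 -0.88 -0.14] row [-0.0256  0.0091  1.0017] spin 0.013 w 0.602 gf 0.0
```

Emit:
carry_out:
  deltas:
    - [-0.026,0.009,0.3,0.013,0.2]
    - [-0.026,0.009,0.6,0.013,0.2]
    - [-0.026,0.009,0.85,0.013,0.2]
    - [-0.026,0.009,1,0.013,0.2]
    - [-0.026,0.009,1,0.013,0.2]
    - [-0.026,0.009,1,0.013,-1]
    - [-0.026,0.009,1,0.013,-1]
    - [-0.026,0.009,1,0.013,-1]
    - [-0.026,0.009,1,0.013,-1]
    - [-0.026,0.009,1,0.013,-1]
    - [-0.026,0.009,1,0.013,-1]
  force: 80

```text
clock: 3.75
position: [0.4585, 0.3008, 0.1047]
ee_rot: [0.613, 0.79, 0.001, 0.0]
ft_force: [-1.6, -0.2, 7.4]
grip_width: 0.18
grasp_force: 78.0
```

```bash
python3 plan.py .457 .301 .253 14.4
```

```text
t 3.75 pos [0.4585 0.3008 0.1047] yawY 14.32 tilt [ 0.0015  0.0019 -1.    ] F [-1.56 -0.16  7.44] row [ 0.0049 -0.0076 -0.9885] spin -0.003 w 0.18 gf 78.0
```

Emit:
carry_out:
  deltas:
    - [0,0,-0.15,0,-1]
    - [0,0,-0.4,0,-1]
    - [0,0,-0.75,0,-1]
    - [0,0,-0.75,0,-1]
    - [0,0,-0.75,0,-1]

```text
clock: 4.38
position: [0.4578, 0.3, 0.2157]
ee_rot: [0.614, 0.79, 0.0, -0.0]
ft_force: [0.2, -0.9, -0.2]
grip_width: 0.177
grasp_force: 78.0
```

```bash
python3 - <<'E'
from m import *
from plan import plan
p=camera("side");save(p,"s2.png")
for q in ["tool_tip","tool_handle"]: print(q,[(np.round(x["position"],3).tolist(),round(x["conf"],2)) for x in boxes_of(q,p)[:4]])
plan(.547,.0487,.215,-6.2)
E
```

```text
tool_tip [([0.457, 0.31, 0.201], 0.84), ([0.45, 0.392, 0.073], 0.71), ([0.543, 0.306, 0.054], 0.57)]
tool_handle [([0.451, 0.394, 0.071], 0.75), ([0.456, 0.309, 0.199], 0.67), ([0.54, 0.304, 0.052], 0.57)]
t 4.53 pos [0.4575 0.2997 0.2146] yawY 14.31 tilt [-0.0015 -0.0013 -1.    ] F [-0.91 -1.67 -1.09] row [-1.7691e+00  1.6480e-01 -1.4000e-03] spin 0.684 w 0.175 gf 78.0
```

View pics/s2.png

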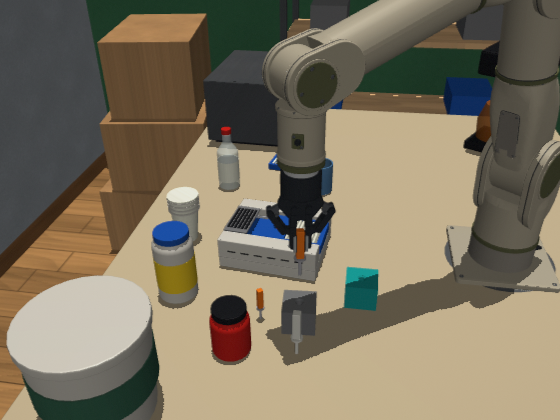

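Emit:
carry_out:
  deltas:
    - [-0.2,0.02,0,0.2,-1]
    - [-0.5,0.05,0,0.4,-1]
    - [-0.8,0.07,0,0.6,-1]
    - [-1,0.09,0,0.68,-1]
    - [-1,0.09,0,0.68,-1]

```text
clock: 5.15
position: [0.5088, 0.1558, 0.2154]
ee_rot: [0.745, 0.667, -0.0, 0.0]
ft_force: [0.6, 0.7, 0.2]
grip_width: 0.178
grasp_force: 78.0
```

```bash
python3 plan.py .547 .0487 .205 -6.2
```

```text
t 5.15 pos [0.5088 0.1558 0.2154] yawY -6.27 tilt [-4.e-04 -7.e-04 -1.e+00] F [0.64 0.69 0.16] row [-0.6817  0.3313  0.0699] spin -0.002 w 0.178 gf 78.0
```

Emit:
carry_out:
  deltas:
    - [-0.25,0.12,0,0,-1]
    - [-0.5,0.25,0.03,0,-1]
    - [-0.68,0.33,0.05,0,-1]
    - [-0.68,0.33,0.07,0,-1]
    - [-0.68,0.33,0.07,0,-1]

```text
clock: 5.78
position: [0.5462, 0.0532, 0.2047]
ee_rot: [0.743, 0.67, -0.0, -0.001]
ft_force: [0.6, 0.1, -0.3]
grip_width: 0.177
grasp_force: 78.0
```

```bash
python3 - <<'E'
from m import *
from plan import plan
w=camera("wrist");save(w,"w2.png");P=cloud(w);I=w["img"].astype(int)
c=(P[...,0]>.44)&(P[...,0]<.68)&(P[...,1]>-.1)&(P[...,1]<.2)&(P[...,2]>.02)
blue=c&(I[...,2]>I[...,0]+40)&(P[...,2]<.09);print("blue",rect(P,blue))
red=c&(I[...,0]>I[...,1]+60)&(I[...,0]>I[...,2]+60);print("red",red.sum(),np.round(P[red&(I[...,1]<30)].mean(0),4) if red.any() else 0)
plan(.547,.0487,.205,-6.2)
E
```

```text
blue (array([523.4,  50.1]), array([106.8, 178.6]), 83.9, 19247, np.float64(0.0724))
red 5285 [0.5466 0.0489 0.0661]
t 5.83 pos [0.5462 0.0533 0.2049] yawY -5.92 tilt [-8.e-04  5.e-04 -1.e+00] F [ 0.1  -0.18 -0.89] row [-0.0303  0.0086 -0.0004] spin 0.009 w 0.174 gf 78.0
```

View pics/w2.png

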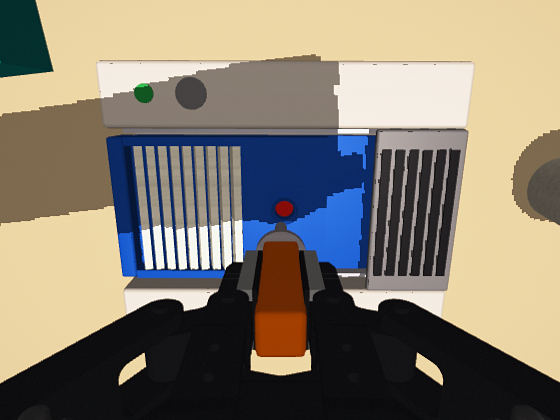

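```bash
python3 - <<'E'
from m import *
from plan import plan
w=camera("wrist");P=cloud(w);I=w["img"].astype(int)
s=np.zeros(I.shape[:2],bool);s[195:222,268:302]=1
red=s&(I[...,0]>I[...,1]+60)&(I[...,0]>I[...,2]+60)
v,u=np.where(red);print(red.sum(),u.min(),u.max(),v.min(),v.max(),np.round(np.median(P[red],0),4),np.round(P[red].max(0),4),np.round(P[red].min(0),4))
ring=np.zeros_like(s);ring[195:205,250:270]=1;ring[195:205,298:320]=1
print("slide top z",np.median(P[ring][:,2]))
t=np.zeros_like(s);t[219:240,274:292]=1
for r in range(219,236,2): print(r,np.round(P[r,282],4),I[r,282])
plan(.547,.0487,.205,-6.2)
E
```

```text
203 276 292 201 215 [0.5466 0.0481 0.0634] [0.5528 0.1197 0.3263] [0.5406 0.0427 0.0616]
slide top z 0.07355033300377253
219 [0.5446 0.042  0.0698] [12 33 78]
221 [0.5444 0.0408 0.0709] [20 43 92]
223 [0.5459 0.0563 0.1249] [67 63 63]
225 [0.5459 0.0566 0.1296] [66 62 62]
227 [0.5458 0.0564 0.1326] [68 65 65]
229 [0.5466 0.0652 0.1624] [68 63 64]
231 [0.5466 0.0648 0.1643] [73 68 68]
233 [0.5465 0.064  0.1648] [105  98  98]
235 [0.5464 0.063  0.1648] [105  97  99]
t 5.88 pos [0.5463 0.0533 0.2051] yawY -5.92 tilt [-5.e-04  5.e-04 -1.e+00] F [ 0.37  0.97 -1.7 ] row [-0.0297  0.008   0.0008] spin 0.009 w 0.176 gf 78.0
```

Emit:
carry_out:
  deltas:
    - [-0.03,0.008,0.1,0,-1]
    - [-0.03,0.008,0.2,0,-1]
    - [-0.03,0.008,0.28,0,-1]
    - [-0.03,0.008,0.31,0,-1]
    - [-0.03,0.008,0.33,0,-1]
    - [-0.03,0.008,0.33,0,-1]
    - [-0.03,0.008,0.33,0,-1]

```text
clock: 6.75
position: [0.5475, 0.0468, 0.1562]
ee_rot: [0.744, 0.669, 0.0, 0.0]
ft_force: [-0.2, -0.1, -0.1]
grip_width: 0.179
grasp_force: 78.0
```

```bash
python3 plan.py .547 .0485 .147 -6.2
```

```text
t 6.75 pos [0.5475 0.0468 0.1562] yawY -6.09 tilt [ 6.e-04  3.e-04 -1.e+00] F [-0.16 -0.09 -0.06] row [ 0.0108 -0.0044  0.0611] spin 0.004 w 0.179 gf 78.0
```

Emit:
carry_out:
  deltas:
    - [0.006,-0.002,0.025,0,-1]
    - [0.006,-0.002,0.05,0,-1]
    - [0.006,-0.002,0.05,0,-1]

```text
clock: 7.12
position: [0.5469, 0.0477, 0.1479]
ee_rot: [0.744, 0.669, -0.0, -0.0]
ft_force: [1.1, -0.1, -0.9]
grip_width: 0.177
grasp_force: 78.2
```

```bash
python3 plan.py .547 .0485 .147 -6.2
```

```text
t 7.12 pos [0.5469 0.0477 0.1479] yawY -6.09 tilt [-5.e-04 -1.e-04 -1.e+00] F [ 1.14 -0.14 -0.89] row [0.0052 0.0003 0.0063] spin 0.004 w 0.177 gf 78.2
```

Now feel for the button in about 1.5 mm steps.

Emit:
carry_out:
  deltas:
    - [0,0,0.01,0,-1]
    - [0,0,0.01,0,-1]
    - [0,0,0.01,0,-1]

```text
clock: 7.5
position: [0.5471, 0.0477, 0.147]
ee_rot: [0.744, 0.669, 0.0, -0.0]
ft_force: [-1.1, -0.6, 1.7]
grip_width: 0.176
grasp_force: 78.3
```

Emit:
carry_out:
  deltas:
    - [0,0,0.01,0,-1]
    - [0,0,0.01,0,-1]
    - [0,0,0.01,0,-1]

```text
clock: 7.88
position: [0.5471, 0.0477, 0.1454]
ee_rot: [0.744, 0.669, 0.0, 0.0]
ft_force: [-0.5, -0.2, 3.2]
grip_width: 0.171
grasp_force: 78.4
```

Emit:
carry_out:
  deltas:
    - [0,0,0.01,0,-1]
    - [0,0,0.01,0,-1]
    - [0,0,0.01,0,-1]

```text
clock: 8.25
position: [0.5471, 0.0478, 0.1439]
ee_rot: [0.744, 0.669, 0.0, 0.0]
ft_force: [-1.8, -1.0, 3.3]
grip_width: 0.175
grasp_force: 78.6
```

Emit:
carry_out:
  deltas:
    - [0,0,0.01,0,-1]
    - [0,0,0.01,0,-1]
    - [0,0,0.01,0,-1]

```text
clock: 8.62
position: [0.5471, 0.0477, 0.1424]
ee_rot: [0.744, 0.669, 0.0, 0.0]
ft_force: [-0.3, -0.3, 4.5]
grip_width: 0.178
grasp_force: 78.7
```

```bash
python3 - <<'E'
from h import *
f=[]
for i in range(4):
    camera("top");o=manip.get_obs();f.append(np.r_[o["ft_force"],o["position"]])
print(np.round(np.array(f),4))
E
```

```text
[[-1.1257 -0.2744  4.3498  0.5471  0.0477  0.1424]
 [-0.9403 -0.5502  4.993   0.5471  0.0477  0.1424]
 [-0.3449 -0.1952  4.8442  0.5471  0.0477  0.1423]
 [ 0.1906 -0.4677  5.4026  0.5471  0.0477  0.1424]]
```

Emit:
carry_out:
  deltas:
    - [0,0,0.008,0,-1]
    - [0,0,0.015,0,-1]
    - [0,0,0.015,0,-1]

```text
clock: 9.2
position: [0.5471, 0.0477, 0.1402]
ee_rot: [0.744, 0.669, 0.0, 0.0]
ft_force: [0.4, -0.5, 5.4]
grip_width: 0.174
grasp_force: 78.8
```

```bash
cat > fz.py <<'E'
from h import *
f=[]
for i in range(6):
    camera("top");o=manip.get_obs();f.append(np.r_[o["ft_force"],o["position"]])
print(np.round(np.mean(f,0),4))
E
python3 fz.py
```

```text
[-0.2941 -0.2489  6.3505  0.5471  0.0477  0.1402]
```

Emit:
carry_out:
  deltas:
    - [0,-0.015,0,0,-1]
    - [0,-0.03,0,0,-1]
    - [0,-0.04,0,0,-1]
    - [0,-0.05,0,0,-1]
    - [0,-0.06,0,0,-1]
    - [0,-0.06,0,0,-1]

```text
clock: 10.25
position: [0.539, 0.0486, 0.1407]
ee_rot: [0.744, 0.669, 0.001, 0.001]
ft_force: [2.5, -0.6, 5.2]
grip_width: 0.175
grasp_force: 78.9
```

```bash
python3 fz.py
```

```text
[ 1.7196 -0.5659  5.7555  0.539   0.0486  0.1406]
```

Emit:
carry_out:
  deltas:
    - [0,-0.015,0.002,0,-1]
    - [0,-0.03,0.003,0,-1]
    - [0,-0.045,0.003,0,-1]
    - [0,-0.06,0.003,0,-1]
    - [0,-0.075,0.003,0,-1]
    - [0,-0.09,0.003,0,-1]
    - [0,-0.1,0.003,0,-1]
    - [0,-0.1,0.003,0,-1]

```text
clock: 11.55
position: [0.5242, 0.0502, 0.1403]
ee_rot: [0.744, 0.668, 0.001, 0.001]
ft_force: [2.8, -0.7, 5.8]
grip_width: 0.176
grasp_force: 78.9
```

```bash
python3 fz.py
```

```text
[ 2.1418 -0.772   6.0891  0.5242  0.0502  0.1403]
```

Emit:
carry_out:
  deltas:
    - [0,-0.015,0.001,0,-1]
    - [0,-0.03,0.001,0,-1]
    - [0,-0.045,0.001,0,-1]
    - [0,-0.06,0.001,0,-1]
    - [0,-0.075,0.001,0,-1]
    - [0,-0.09,0.001,0,-1]
    - [0,-0.105,0.002,0,-1]
    - [0,-0.12,0.002,0,-1]
    - [0,-0.13,0.002,0,-1]
    - [0,-0.135,0.002,0,-1]
    - [0,-0.135,0.002,0,-1]

```text
clock: 13.22
position: [0.5044, 0.0523, 0.1401]
ee_rot: [0.744, 0.668, 0.001, 0.001]
ft_force: [2.9, -0.2, 6.7]
grip_width: 0.173
grasp_force: 78.8
```

```bash
python3 fz.py; python3 - <<'E'
from m import *
a=camera("side");P=cloud(a);I=a["img"].astype(int)
b=(I[...,2]>I[...,0]+40)&(P[...,0]>.38)&(P[...,0]<.7)&(P[...,1]>-.08)&(P[...,1]<.16)&(P[...,2]>.02)&(P[...,2]<.078)
ex=np.array([np.cos(np.radians(-6.2)),np.sin(np.radians(-6.2))])
s=(P[b][:,:2]-[.547,.0486])@ex;print(np.percentile(s,[0.5,1,2,5]))
w=camera("wrist");save(w,"w3.png")
E
```

```text
[ 3.5032 -0.772   6.5714  0.5045  0.0523  0.1401]
[-0.16155533 -0.16141775 -0.16119313 -0.1592841 ]
```

View pics/w3.png

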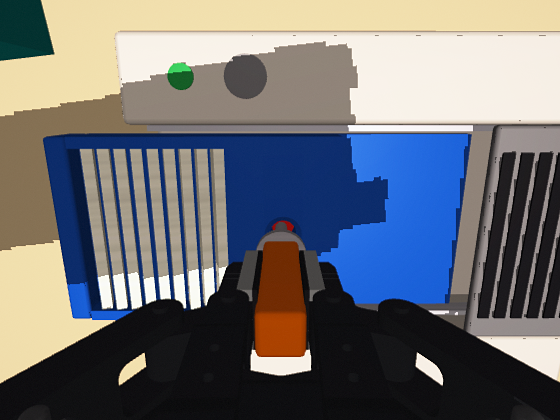

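Emit:
carry_out:
  deltas:
    - [0,-0.005,0,0,-1]
    - [0,-0.01,0,0,-1]
    - [0,-0.015,0.001,0,-1]
    - [0,-0.015,0.001,0,-1]

```text
clock: 14.12
position: [0.5023, 0.0525, 0.14]
ee_rot: [0.744, 0.668, 0.001, 0.001]
ft_force: [3.1, -1.7, 5.4]
grip_width: 0.178
grasp_force: 78.8
```

Emit:
carry_out:
  deltas:
    - [0,-0.005,0,0,-1]
    - [0,-0.01,0,0,-1]
    - [0,-0.01,0,0,-1]

```text
clock: 14.5
position: [0.5008, 0.0527, 0.14]
ee_rot: [0.744, 0.668, 0.001, 0.001]
ft_force: [3.2, -1.8, 6.6]
grip_width: 0.178
grasp_force: 78.8
```

```bash
python3 fz.py; cat > sl.py <<'E'
from m import *
a=camera("side");P=cloud(a);I=a["img"].astype(int)
b=(I[...,2]>I[...,0]+40)&(P[...,0]>.38)&(P[...,0]<.7)&(P[...,1]>-.08)&(P[...,1]<.16)&(P[...,2]>.02)&(P[...,2]<.078)
ex=np.array([np.cos(np.radians(-6.2)),np.sin(np.radians(-6.2))])
s=(P[b][:,:2]-[.547,.0486])@ex;print(np.percentile(s,[0.5,1,2,5]))
E
python3 sl.py
```

```text
[ 3.6969 -1.1757  6.1265  0.5008  0.0527  0.14  ]
[-0.16520203 -0.16508521 -0.16481528 -0.16204823]
```

Emit:
carry_out:
  deltas:
    - [0,-0.004,0,0,-1]
    - [0,-0.007,0,0,-1]
    - [0,-0.007,0,0,-1]

```text
clock: 15.22
position: [0.4998, 0.0528, 0.1401]
ee_rot: [0.744, 0.668, 0.002, 0.001]
ft_force: [2.8, -1.5, 6.3]
grip_width: 0.177
grasp_force: 78.9
```

Emit:
carry_out:
  deltas:
    - [0,0,-0.02,0,-1]
    - [0,0,-0.04,0,-1]
    - [0,0,-0.06,0,-1]
    - [0,0,-0.12,0,-1]
    - [0,0,-0.3,0,-1]
    - [0,0,-0.5,0,-1]
    - [0,0,-0.5,0,-1]
    - [0,0,-0.5,0,-1]

```text
clock: 16.23
position: [0.4973, 0.0529, 0.213]
ee_rot: [0.744, 0.669, -0.001, -0.001]
ft_force: [0.6, -0.6, -0.8]
grip_width: 0.176
grasp_force: 79.1
```

```bash
python3 sl.py; python3 plan.py .4572 .3010 .215 14.4; python3 - <<'E'
from m import *
w=camera("wrist");save(w,"w4.png")
E
```

```text
[-0.15969834 -0.15954729 -0.15931524 -0.15714062]
t 16.27 pos [0.4973 0.0529 0.2129] yawY -6.08 tilt [-2.5e-03 -5.0e-04 -1.0e+00] F [ 0.62 -0.22  0.27] row [ 1.6163 -0.4411 -0.0144] spin -0.683 w 0.174 gf 79.1
```

View pics/w4.png

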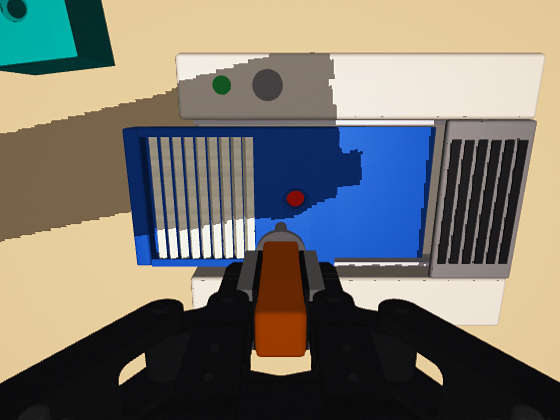

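Emit:
carry_out:
  deltas:
    - [0.2,-0.06,-0.02,-0.2,-1]
    - [0.5,-0.15,-0.02,-0.4,-1]
    - [0.8,-0.25,-0.02,-0.6,-1]
    - [1,-0.3,-0.02,-0.68,-1]
    - [1,-0.3,-0.02,-0.68,-1]

```text
clock: 16.95
position: [0.4685, 0.2096, 0.2166]
ee_rot: [0.612, 0.791, -0.0, -0.0]
ft_force: [0.7, -0.3, -0.3]
grip_width: 0.175
grasp_force: 79.0
```

```bash
python3 plan.py .4572 .3010 .215 14.4
```

```text
t 16.95 pos [0.4685 0.2096 0.2166] yawY 14.58 tilt [-9.e-04 -2.e-04 -1.e+00] F [ 0.69 -0.29 -0.28] row [0.6085 0.0805 0.0106] spin 0.006 w 0.175 gf 79.0
```

Emit:
carry_out:
  deltas:
    - [0.2,0.03,0,0,-1]
    - [0.4,0.06,0,0,-1]
    - [0.6,0.08,0,0,-1]
    - [0.608,0.08,0,0,-1]
    - [0.608,0.08,0,0,-1]
    - [0.608,0.08,0,0,-1]

```text
clock: 17.7
position: [0.4591, 0.2968, 0.2172]
ee_rot: [0.614, 0.789, -0.0, 0.0]
ft_force: [0.1, 0.6, 0.4]
grip_width: 0.173
grasp_force: 79.0
```

```bash
python3 - <<'E'
from m import *
from plan import plan
w=camera("wrist");P=cloud(w);I=w["img"].astype(int)
save(w,"w5.png")
def box(x0,x1,y0,y1,z0,z1): return (P[...,0]>x0)&(P[...,0]<x1)&(P[...,1]>y0)&(P[...,1]<y1)&(P[...,2]>z0)&(P[...,2]<z1)
print("stand",rect(P,box(.40,.51,.24,.35,.055,.063)))
c=box(.43,.49,.27,.34,.13,.19)
for z in np.arange(.13,.185,.004):
    m=c&(abs(P[...,2]-z)<.002)
    if m.sum()>5: print(round(z,3),m.sum(),np.round(np.median(P[m],0),4),np.round(np.percentile(P[m][:,0],[5,95]),4))
plan(.4572,.3010,.215,14.4)
E
```

```text
stand (array([457. , 300.6]), array([70.3, 70.6]), 4.3, 7608, np.float64(0.0606))
0.134 9 [0.4574 0.2994 0.1352] [0.4551 0.4605]
0.138 24 [0.4566 0.2993 0.1378] [0.4546 0.4599]
0.142 25 [0.4573 0.2996 0.142 ] [0.4549 0.4598]
0.146 12 [0.4571 0.2998 0.1455] [0.4556 0.4588]
0.174 102 [0.4562 0.3071 0.1747] [0.4469 0.4657]
0.178 420 [0.4553 0.3049 0.1771] [0.4472 0.4661]
0.182 112 [0.456  0.3042 0.1819] [0.4491 0.4629]
t 17.75 pos [0.459  0.297  0.2172] yawY 14.19 tilt [ 1.e-04 -2.e-04 -1.e+00] F [-0.51 -0.4  -0.01] row [ 0.0289 -0.0054  0.0148] spin -0.007 w 0.175 gf 79.0
```

View pics/w5.png

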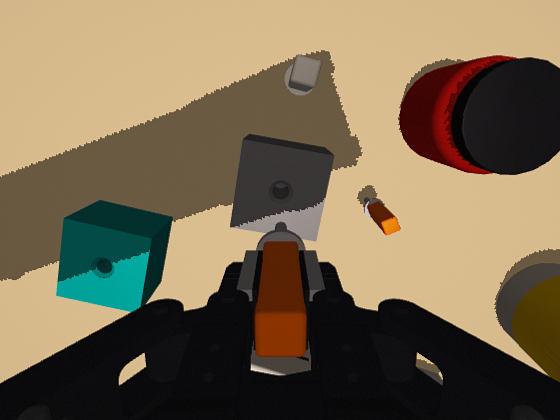

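Emit:
carry_out:
  deltas:
    - [0.028,0.003,0.1,0,-1]
    - [0.028,0.003,0.25,0,-1]
    - [0.028,0.003,0.4,0,-1]
    - [0.028,0.003,0.45,0,-1]
    - [0.028,0.003,0.48,0,-1]
    - [0.028,0.003,0.5,0,-1]
    - [0.028,0.003,0.52,0,-1]

```text
clock: 18.62
position: [0.4582, 0.3026, 0.1396]
ee_rot: [0.614, 0.79, 0.001, 0.0]
ft_force: [0.1, 0.0, -0.0]
grip_width: 0.174
grasp_force: 79.0
```

Emit:
carry_out:
  deltas:
    - [0,0,0.03,0,-1]
    - [0,0,0.06,0,-1]
    - [0,0,0.1,0,-1]
    - [0,0,0.14,0,-1]
    - [0,0,0.17,0,-1]
    - [0,0,0.19,0,-1]
    - [0,0,0.2,0,-1]
    - [0,0,0.2,0,-1]

```text
clock: 19.62
position: [0.458, 0.3024, 0.1092]
ee_rot: [0.614, 0.79, 0.0, -0.0]
ft_force: [0.8, -1.0, -0.9]
grip_width: 0.175
grasp_force: 79.0
```

```bash
python3 plan.py .4572 .3010 .1045 14.4
```

```text
t 19.62 pos [0.458  0.3024 0.1092] yawY 14.3 tilt [ 0.e+00  1.e-04 -1.e+00] F [ 0.8  -1.03 -0.9 ] row [-0.0077 -0.0072  0.0312] spin -0.003 w 0.175 gf 79.0
```

Emit:
carry_out:
  deltas:
    - [-0.007,-0.003,0.01,0,-1]
    - [-0.007,-0.003,0.02,0,-1]
    - [-0.007,-0.003,0.03,0,-1]
    - [-0.007,-0.003,0.034,0,-1]
    - [-0.007,-0.003,0.034,0,-1]

```text
clock: 20.25
position: [0.4578, 0.3013, 0.1047]
ee_rot: [0.614, 0.79, 0.0, -0.0]
ft_force: [-2.7, -3.2, 7.1]
grip_width: 0.175
grasp_force: 80.4
```

Emit:
carry_out:
  deltas:
    - [0,0,0,0,-0.4]
    - [0,0,0,0,-0.2]
    - [0,0,0,0,0]
    - [0,0,0,0,0.2]
    - [0,0,0,0,0.2]
    - [0,0,-0.2,0,0.2]
    - [0,0,-0.5,0,0.2]
    - [0,0,-0.9,0,0.2]
    - [0,0,-1,0,0.2]
    - [0,0,-1,0,0.2]

```text
clock: 21.5
position: [0.458, 0.3015, 0.2546]
ee_rot: [0.614, 0.79, 0.001, 0.0]
ft_force: [-0.1, -0.1, -0.7]
grip_width: 0.599
grasp_force: 0.0
```

```bash
python3 sl.py; python3 - <<'E'
from m import *
w=camera("wrist");P=cloud(w);save(w,"w6.png")
def box(x0,x1,y0,y1,z0,z1): return (P[...,0]>x0)&(P[...,0]<x1)&(P[...,1]>y0)&(P[...,1]<y1)&(P[...,2]>z0)&(P[...,2]<z1)
print("handletop",rect(P,box(.43,.49,.27,.33,.120,.145)))
print("stand",rect(P,box(.40,.51,.24,.35,.055,.063)))
E
```

```text
[-0.15976255 -0.15955108 -0.1592655  -0.15757252]
handletop (array([456.5, 301.2]), array([15.5, 16.4]), 14.3, 553, np.float64(0.1283))
stand (array([456.9, 300.8]), array([70.2, 70.4]), 4.2, 5340, np.float64(0.0606))
```

View pics/w6.png

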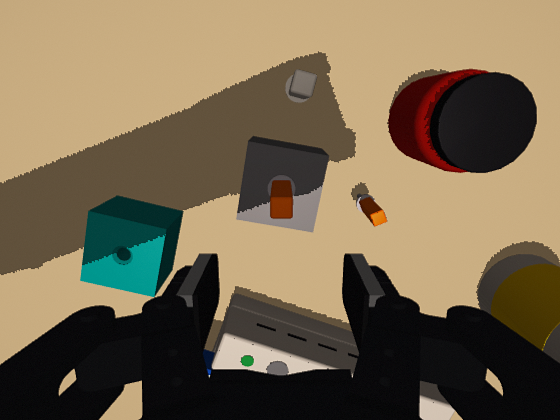

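The tool stands home in the stand (handle top at z 0.1283, as at the start) and the slide is still out.

```bash
python3 -c "
from h import *
print(ticket.hand_in())"
```

```text
the job is handed in; nothing more can be done
None
```

The job is handed in: the filter slide is about 40 mm out and stays there, the button looks sprung back up, and the pin tool is upright and fully home in its stand with the gripper clear. The clock stood at about 22 s of 72 s; the hand-in returned no verdict.

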